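# Divide the sink-side tray and sort the utensils from the brush

### The arm

A 6-joint arm with a two-finger parallel gripper is mounted at the origin on the work surface. World frame = base frame: x ahead of the robot, y to its left, z up, the work surface at z = 0. Lengths are in mm, angles in rad, forces in N, time in s.
With the tool pointing down it reaches from about 300 to 875 mm from the base axis. Payload 6.4 kg.
Tool frame: the origin (TCP) lies at the very end of the fingers, on their centre line; the grasp point (between the pads) lies 19 mm behind it; z points along the fingers, y is the line along which they close (so a half turn about z gives the same grasp; the last joint's range is limited). The gripper opens to 85 mm and grips with 20 to 120 N. Pads are 22 mm wide; open, the fingers measure 114 mm over their backs; the gripper's body (76 mm by 85 mm) begins 54 mm behind the grasp point. The pads swing forward as they close: fully open they stand 13 mm farther back than shut.
Start: joints at [1.022, 0.181, 1.607, -0, 1.354, -0.206], TCP at [193.261, 541.564, 231.288] pointing down, gripper open.
Joint ranges: [-2.99, 2.99], [-0.89, 2.07], [0.3, 2.58], [-1.14, 4.28], [0, 2.63], [-3.12, 3.12]. Speed limits (rad/s): [2.57, 2.57, 3.01, 3.14, 3.14, 3.14].

### API

Orientations are given as a 3x3 rotation matrix whose columns are the frame's x, y, z axes.
In Python, from plant import get_state, read_camera, hand_in gives the robot as it stands.
- The arm moves only by the shell command python3 -m creep 'ROWS' [FORCE]. ROWS is JSON, one flat list of numbers, 5 for each row, row after row: the shift along the tool's x, y, z in m, then the turn about the tool's z in degrees, then the finger opening in m, from 0 to 0.0854. A call has 1 to 10 rows; each row is the pose to reach, as a shift and turn from the pose commanded when the call began, along the tool's axes at that moment; what a row does not reach only later rows make up. A row lasts 1/8 s, in which the tool goes at most 62.5 mm and 10.7 degrees, less where a joint would pass 70% of its speed; a pose out of reach is approached as far as the arm can. A call with a gripper value outside its range is refused whole. The fingers move at their own pace and stop on an object; FORCE is the grip in N (left out, the last holds). Time passes only in rows, so rows that repeat a pose let the fingers close. It gives the time, the measured TCP pose, the force, the opening and the grip force at its end, in the units of the state.
- get_state(): the state, without advancing time (a new reading comes with each control period).
- read_camera(name): name is "scene" or "top"; returns a dict with "frame" (420x560x3 uint8, red, green, blue), "depth" (420x560 float32, mm along the optical axis (not along the pixel's ray), 0 where there is no reading), "camera_matrix" (3x3 intrinsics, pixels), "R" (3x3) and "t" (3): a world point X has camera coordinates R X + t. Camera axes: x right, y down, z forward; pixel columns grow to the right and rows downward; lengths in mm; the calibration is good to about 2 mm. A picture is of the moment at which its call begins.
- hand_in(): hands the job in; it is judged then, once.
The state is a dict: "time": time; "joints": joint angles; "qvel": joint speeds; "effort": joint torques, N m; "tcp_pos": TCP position; "orientation": TCP orientation; "force": force on the tool from outside, world axes, zero at the start; "ft_torque": the same for the moment, N m; "width": finger opening in mm; "finger_force": force on a finger pad.
Only numpy, scipy, OpenCV 4.12 (cv2) and the standard library are available. Lean on these libraries where they do the work, as an engineer would, in place of code of your own. Each camera call takes 0.05 s, during which the arm holds its last target. There are 200 camera calls.

### The job

Fit the spring-loaded divider across the empty grey tray, held between the two end cups and standing down on the tray's floor. Then sort the things from the shelf into the two halves, lying down: the cooking utensils (spoon and turner) in the half on the aluminium mug's side, the washing-up brush in the half on the glass soap rest's side. Leave the mug, soap rest, lunch box and scourer holder where they are.

Things in the scene. Friction and masses are not known exactly. Their poses are not given: they have to be found in the camera images.
- tray: open grey plastic tray, fixed. Origin: centre of its underside. Inside 210 mm along its x, 280 mm along its y; floor and walls 4 mm thick, wall tops 45 mm above the underside. Each end wall (inner faces at x = -105 and +105 mm) has an end cup at y = 0. The divider belongs between the cups, along x; it then parts the tray into a half at +y and a half at -y, each 133 mm wide
- cup_a (a point): end cup at the tray's -x end wall: two upright ribs of full wall height, standing 10 mm into the tray, 6 mm thick, with a 22 mm wide gap between them, open above. This point is on the wall's inner face in the middle of the gap, 26 mm above the tray's underside; axes as the tray's
- cup_b (a point): the like end cup at the tray's +x end wall; this point is on that wall's inner face in the middle of the gap, 26 mm above the tray's underside
- divider_mid (a point): wooden divider with a spring plunger, standing on the shelf: board 190 mm long (x), 14 thick (y), 50 high (z), with a foot 100 x 30 x 5 mm under its middle; 130 to 210 g. This point is the board's centre, 25 mm above its underside. 224 mm long with the plunger, 14 mm too long for the tray: lean it, plunger end low and plain end up over the other wall, push the plunger in, swing it down, let go
- divider_sprung (a point): the divider's sprung end: the middle of the board's -x end, 22 mm above its underside, axes as the divider's. A plunger with a round 14 mm rubber tip sticks out 34 mm from here along -x. It pushes in by up to 26 mm: 3 N to start, 3.5 N more per 10 mm, 8 N when fitted; 18 to 22 mm lets the plain end (board's +x end) swing down past its wall. Fitted, the plain end rests on its wall
- spoon_mid (a point): serving spoon: lies along its own x axis, 180 mm long, head towards +x; handle 14 mm wide, 12 mm high, from x = -90 to x = +40 mm; this point is the middle of its length, half-way up the handle (6 mm above what it lies on), near its balance point; 50 to 130 g; wooden handle, round steel bowl 52 mm across, 14 mm high
- turner_mid (a point): steel turner (spatula): lies along its own x axis, 180 mm long, head towards +x; handle 14 mm wide, 12 mm high, from x = -90 to x = +20 mm; this point is the middle of its length, half-way up the handle (6 mm above what it lies on), near its balance point; 50 to 130 g; flat slotted blade 74 mm long, 46 mm wide, 4 mm thick
- brush_mid (a point): washing-up brush, lying on its back: lies along its own x axis, 180 mm long, head towards +x; handle 14 mm wide, 12 mm high, from x = -90 to x = +40 mm; this point is the middle of its length, half-way up the handle (6 mm above what it lies on), near its balance point; 50 to 130 g; wooden; head 56 x 40 mm with white bristles pointing up to 32 mm high
- mug_mid (a point): aluminium mug, 76 mm across, 80 mm high, with a handle, standing just beyond the tray's +x end wall at one half or the other: that half is for the utensils. This point is its centre, half-way up. Leave it
- soap_rest_mid (a point): round glass ashtray used as a soap rest, 110 mm across, 28 mm high, a white soap in it, standing beyond the tray's +x end wall at the other half: that half is for the brush. This point is its centre. Leave it
- lunch_box_mid (a point): yellow lunch box with steel spring clips, 116 x 166 x 56 mm; this point is its centre. Leave it
- scourer_holder_mid (a point): steel wire pot scourer holder, 90 x 70 x 52 mm; this point is its centre. Leave it
There are look-alikes about, which are no part of the job. What is shaped like the part that bears brush_mid but turquoise is not meant. Leave any pink look-alike of the part that bears turner_mid alone.

How it is judged:
By the outcome, as a careful person would: the job done as asked, in the order asked, and still so for the second after the job is handed in, with the robot touching nothing.
It also fails if it takes over 72 s, if anything falls off the work surface, if the arm or the gripper's body presses on something with over 40 N, if the wrist force passes 120 N, or if a joint passes its speed limit or range.

## Working session

There is one attempt and no reset: what is moved stays moved. The work goes in short steps, Python scripts to look and compute and a shell command to move; the robot and the scene stay as the last step left them, time stands still between calls to the robot, and variables do not carry over. Pictures are saved under pics/ and viewed, at most 13 in all, crops included, and the job is handed in when it is done.

```bash
ls; mkdir -p pics; cat > h.py <<'E'
import numpy as np, cv2, pickle
from plant import get_state, read_camera
def snap(n,tag):
    c=read_camera(n); pickle.dump(c,open(f'pics/{tag}.pkl','wb')); cv2.imwrite(f'pics/{tag}.png',c['frame'][:,:,::-1]); return c
def load(tag): return pickle.load(open(f'pics/{tag}.pkl','rb'))
def xyz(c,u,v,r=1):
    d=c['depth'][int(v)-r:int(v)+r+1,int(u)-r:int(u)+r+1]; d=np.median(d[d>0])
    p=np.linalg.inv(c['camera_matrix'])@[u,v,1]*d
    return np.array(c['R']).T@(p-np.array(c['t']))
def onz(c,u,v,z):
    R=np.array(c['R']);o=-R.T@np.array(c['t']);d=R.T@np.linalg.inv(c['camera_matrix'])@[u,v,1]
    return o+d*(z-o[2])/d[2]
E
python3 - <<'E'
from h import *
import cv2
for n in('top','scene'):
    c=snap(n,n+'0'); cv2.imwrite(f'pics/{n}0b.png',cv2.resize(c['frame'][:,:,::-1],(800,600),interpolation=3))
    print(-np.array(c['R']).T@c['t'], c['camera_matrix'][0][0])
s=get_state(); print(s)
E
```

```text
pics
[ 462.51104997  -99.10692793 1396.92912437] 480.17754869437437
[935.02852839 547.64105033 786.34783184] 405.28274938078044
{'time': 0.1, 'joints': array([ 1.02172553e+00,  1.81453871e-01,  1.60790157e+00, -3.45484139e-06,
        1.35380815e+00, -2.06281291e-01]), 'qvel': array([ 1.77955749e-03, -8.52896291e-04, -1.68325147e-05, -1.84719477e-03,
        6.41366821e-04, -8.78675487e-05]), 'effort': array([ 9.41744147e-04, -4.45877302e+01, -3.52235484e+01, -2.47266389e-04,
        4.18127180e-03,  1.88877692e-06]), 'tcp_pos': array([192.9770993, 541.1248911, 230.484597 ]), 'orientation': array([[-9.41820854e-01,  3.36114283e-01, -8.16988427e-04],
       [ 3.36115125e-01,  9.41819952e-01, -1.34178945e-03],
       [ 3.18461402e-04, -1.53832746e-03, -9.99998766e-01]]), 'force': array([-0.28879837, -0.20923809,  0.32047024]), 'ft_torque': array([ 0.0339075 ,  0.01323251, -0.03422161]), 'finger_force': 0.0, 'width': 85.32933491348386}
```

View pics/top0b.png

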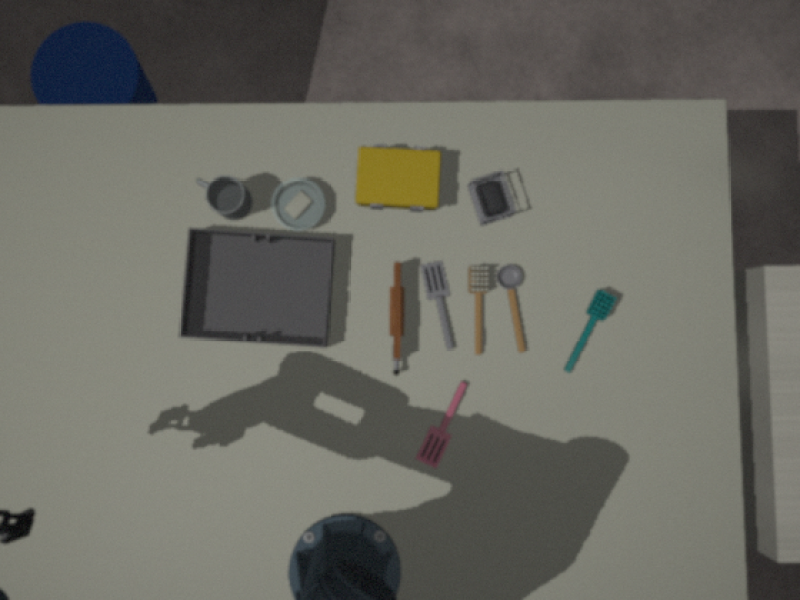

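View pics/scene0b.png

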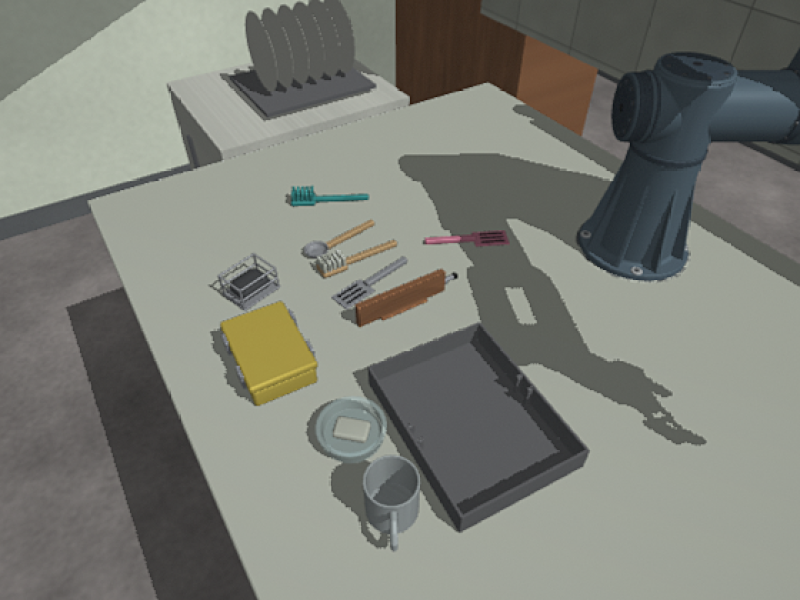

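Top view (800-wide px): the tray's corners are (190,230), (335,237), (330,345) and (180,335), with +x up and +y left. The mug at (230,197) is on the +y side and the soap rest at (300,203) on the -y side. The divider runs (397,262)-(397,372) with its plunger towards the robot. The grey turner is at (438,305), the white-bristled brush at (479,308) and the spoon at (515,305). The pink turner and turquoise brush are the look-alikes. The scene view agrees.

```bash
cat > m.py <<'E'
from h import *
def cloud(tag):
    c=load(tag);d=c['depth'];v,u=np.nonzero(d>0);K=c['camera_matrix']
    P=np.linalg.inv(K)@np.vstack([u,v,np.ones_like(u)])*d[v,u]
    return (np.array(c['R']).T@(P-np.array(c['t'])[:,None])).T, c['frame'][v,u]
def rect(P): 
    (c,s,a)=cv2.minAreaRect(P[:,:2].astype(np.float32)); 
    m=P[:,:2].mean(0); U,S,V=np.linalg.svd(P[:,:2]-m,full_matrices=False); v=V[0]*np.sign(V[0,0])
    return np.round(c,1),np.round(s,1),round(a,1),'pca',round(np.degrees(np.arctan2(v[1],v[0])),1)
E
python3 - <<'E'
from m import *
t=load('top0'); k=1/1.4286
for n,u,v in [('table',450,420),('trayC',260,288),('tl',190,230),('tr',335,237),('br',330,345),('bl',180,335),('div+',397,264),('divmid',397,310),('divtip',397,372),('turnH',434,265),('turnE',452,347),('brushH',480,266),('brushE',478,352),('spoonH',511,265),('spoonE',522,349),('mug',230,197),('soap',300,203)]:
    print(n,np.round(xyz(t,u*k,v*k),0))
for tag in('top0','scene0'):
    P,C=cloud(tag)
    q=P[(abs(P[:,0]-480)<250)&(abs(P[:,1]+100)<200)]; z0=np.median(q[q[:,2]<6][:,2]); print(tag,'table z',z0)
E
```

```text
table [ 293. -214.   15.]
trayC [562. 167.   3.]
tl [676. 299.  42.]
tr [666.  14.  -0.]
br [445.  25.   1.]
bl [468. 317.  43.]
div+ [ 604. -112.   49.]
divmid [ 513. -111.   50.]
divtip [ 390. -110.   27.]
turnH [ 605. -187.    6.]
turnE [ 438. -221.   10.]
brushH [ 603. -282.    2.]
brushE [ 428. -273.   14.]
spoonH [ 604. -345.    1.]
spoonE [ 433. -361.   14.]
mug [750. 229.   4.]
soap [732.  83.  25.]
top0 table z 0.9404552598001444
scene0 table z 0.8983097917340732
```

```bash
python3 - <<'E'
from h import *
t=load('top0'); f=t['frame'][:,:,::-1]
cv2.imwrite('pics/cropA.png',cv2.resize(f[150:275,120:280],(800,600) if 0 else (768,600),interpolation=cv2.INTER_CUBIC))
cv2.imwrite('pics/cropB.png',cv2.resize(f[165:275,260:400],(763,600),interpolation=cv2.INTER_CUBIC))
E
```

```text
(no output)
```

View pics/cropA.png

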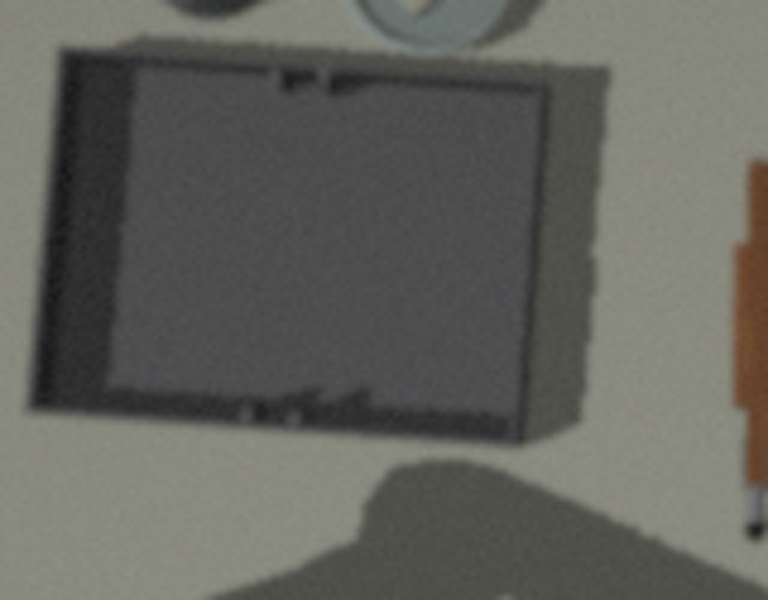

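View pics/cropB.png

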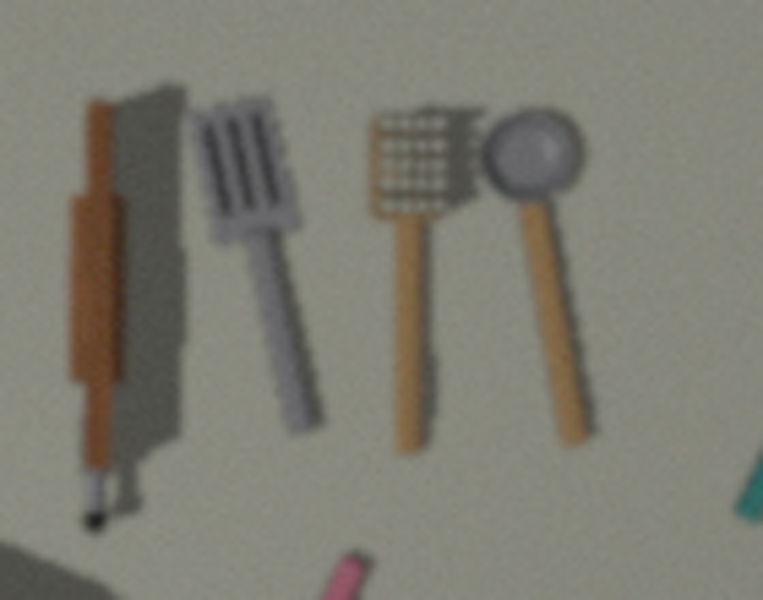

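Crop A (4.8x, offset 120,150): the rim corners are (62,48), (548,78), (522,442) and (30,408). The -x rib tops are at (247,412) and (293,417), and the +x ribs at about (278,78) and (325,82). Crop B (5.45x, offset 260,165): the divider runs (100,102)-(97,468) with its tip at (95,520). The turner handle ends at (305,430), the brush handle at (410,452) and the spoon handle at (573,440).

```bash
python3 - <<'E'
from m import *
t=load('top0')
A=lambda p,z:np.round(onz(t,120+p[0]/4.8-.4,150+p[1]/4.8-.4,z)[:2],1)
B=lambda p,z:np.round(onz(t,260+p[0]/5.45-.4,165+p[1]/5.45-.4,z)[:2],1)
cs=[A(p,45) for p in[(62,48),(548,78),(522,442),(30,408)]];print('rim',cs,np.mean(cs,0),[np.linalg.norm(cs[i]-cs[i-1]) for i in range(4)])
print('ribs -x',A((247,412),45),A((293,417),45),'+x',A((278,78),45),A((325,82),45))
print('div',B((100,102),50),B((97,468),50),'tip',B((95,520),25))
for n,a,b,za in[('turn',(233,100),(305,430),6),('brush',(410,112),(410,452),8),('spoon',(535,108),(573,440),10)]:print(n,B(a,4),B(b,za))
box={'tray':((430,700),(5,340),(41,49)),'div':((380,630),(-135,-85),(46,54)),'turn':((480,560),(-235,-165),(8,16)),'turnall':((420,630),(-245,-160),(2.6,16)),'brushhandle':((420,540),(-300,-250),(8,16)),'brushhead':((530,630),(-315,-240),(4,40)),'spoonh':((420,560),(-390,-320),(8,16)),'spoonhead':((540,640),(-390,-315),(8,20))}
cl={g:cloud(g) for g in('top0','scene0')}
for n,(X,Y,Z) in box.items():
    for g in cl:
        P=cl[g][0].copy();P[:,2]-=.9
        q=P[(P[:,0]>X[0])&(P[:,0]<X[1])&(P[:,1]>Y[0])&(P[:,1]<Y[1])&(P[:,2]>Z[0])&(P[:,2]<Z[1])]
        if len(q)>5: print(n,g,len(q),*rect(q),'z',np.round(np.percentile(q[:,2],[10,50,90]),1))
E
```

```text
rim [array([679.8, 299.7]), array([659.2,  12.9]), array([445.,  29.]), array([467.8, 316.4])] [562.95 164.5 ] [np.float64(212.65674219267063), np.float64(287.53886693801934), np.float64(214.80421318028198), np.float64(288.30296564551674)]
ribs -x [464.1 189.7] [460.9 162.8] +x [660.7 172.2] [658.1 144.5]
div [ 607.6 -111.8] [ 419.2 -108.3] tip [ 391.4 -107.1]
turn [ 613.  -183.4] [ 436.6 -219. ]
brush [ 605.6 -278.1] [ 424.5 -274.2]
spoon [ 607.1 -345. ] [ 430.  -360.3]
tray top0 507 [560.8 168.8] [289.3 218.4] 85.4 pca 81.9 z [42.  44.9 47.5]
tray scene0 1055 [560.4 169.2] [290.2 220.7] 85.2 pca 83.6 z [42.  44.1 45.9]
div top0 299 [ 511.7 -108.2] [ 11.3 188.2] 89.4 pca -0.6 z [47.1 50.  52.7]
div scene0 312 [ 512.8 -107.1] [ 17.7 189. ] 88.5 pca -1.4 z [47.2 49.4 51.1]
turn top0 93 [ 520.6 -190.8] [43.4 78.1] 89.0 pca 11.4 z [ 8.6 11.1 14. ]
turn scene0 79 [ 511.3 -198.4] [63.8 14.6] 13.7 pca 12.2 z [ 8.7 10.9 12.9]
turnall top0 722 [ 525.6 -202.8] [ 84.3 209.2] 89.6 pca 4.2 z [ 3.   5.1 11.7]
turnall scene0 425 [ 525.4 -200.2] [ 80.7 201.9] 89.6 pca 9.3 z [ 3.   5.1 11.7]
brushhandle top0 171 [ 480.7 -277.5] [116.   25.9] 1.3 pca -0.7 z [ 8.9 11.8 14.4]
brushhandle scene0 132 [ 482.5 -270.8] [ 18.6 112.3] 89.9 pca -1.3 z [ 8.9 11.1 13.5]
brushhead top0 369 [ 580.  -278.1] [99.5 73.8] 1.3 pca -15.2 z [ 5.  15.5 33.3]
brushhead scene0 323 [ 566.5 -277.1] [70.1 75.9] 63.2 pca -5.6 z [ 8.2 22.3 31.6]
spoonh top0 191 [ 496.7 -358.1] [135.9  40.4] 13.3 pca 10.5 z [ 9.3 12.1 15.1]
spoonh scene0 146 [ 494.6 -349.6] [135.7  25.7] 11.7 pca 9.3 z [ 8.8 11.1 13.8]
spoonhead top0 113 [ 575.9 -340.9] [57.6 58.7] 47.7 pca -0.1 z [ 8.7 12.1 16.3]
spoonhead scene0 81 [ 572.2 -338.9] [64.2 42.3] 5.2 pca -3.9 z [ 8.8 11.6 14.6]
```

```bash
cat > go.py <<'E'
# python3 go.py x y z phi : shift (m, tool axes) and turn (deg) from the present pose
import sys,numpy as np
from plant import get_state
s=get_state();p=np.array(s['tcp_pos']);R=np.array(s['orientation'])
phi=np.degrees(np.arctan2(R[1,0],R[0,0]))
print('now',round(s['time'],2),np.round(p,1),'phi',round(phi,2),'F',np.round(s['force'],1),'w',round(s['width'],1),'ff',round(s['finger_force'],1))
a=list(map(float,sys.argv[1:]))
for i in range(0,len(a),4):
    t=a[i:i+4];print(t,np.round(R.T@(np.array(t[:3])-p)/1000,4),'turn',round((phi-t[3]+180)%360-180,1))
E
python3 go.py 542.5 -109.6 120 178.9 542.5 -109.6 16 178.9
```

```text
now 0.1 [193.  541.1 230.5] phi 160.36 F [-0.3 -0.2  0.3] w 85.3 ff 0.0
[542.5, -109.6, 120.0, 178.9] [-0.5479 -0.4952  0.1111] turn -18.5
[542.5, -109.6, 16.0, 178.9] [-0.548  -0.4951  0.2151] turn -18.5
```

```bash
python3 -m creep '[-0.548,-0.495,0.111,-18.5,0.04,-0.548,-0.495,0.111,-18.5,0.04,-0.548,-0.495,0.111,-18.5,0.04,-0.548,-0.495,0.111,-18.5,0.04,-0.548,-0.495,0.111,-18.5,0.04,-0.548,-0.495,0.111,-18.5,0.04,-0.548,-0.495,0.111,-18.5,0.04,-0.548,-0.495,0.111,-18.5,0.04,-0.548,-0.495,0.111,-18.5,0.04,-0.548,-0.495,0.111,-18.5,0.04]' 60; python3 go.py 542.5 -109.6 90 178.9 542.5 -109.6 16 178.9
```

```text
time: 1.35
tcp_pos: [485.1, -2.2, 138.4]
orientation: [[-1.0, 0.02, 0.0], [0.02, 1.0, 0.0], [-0.0, 0.0, -1.0]]
force: [1.2, 0.7, -0.0]
width: 39.9
finger_force: 0.0
now 1.35 [485.1  -2.2 138.4] phi 178.83 F [ 1.2  0.7 -0. ] w 39.9 ff 0.0
[542.5, -109.6, 90.0, 178.9] [-0.0595 -0.1062  0.0484] turn -0.1
[542.5, -109.6, 16.0, 178.9] [-0.0595 -0.1062  0.1224] turn -0.1
```

```bash
python3 -m creep '[-0.059,-0.106,0.048,0,0.04,-0.059,-0.106,0.048,0,0.04,-0.059,-0.106,0.048,0,0.04,-0.059,-0.106,0.048,0,0.04]'; python3 go.py  542.5 -109.6 16 178.9
```

```text
time: 1.85
tcp_pos: [540.8, -107.3, 90.1]
orientation: [[-1.0, 0.021, -0.002], [0.021, 1.0, 0.001], [0.002, 0.001, -1.0]]
force: [-0.4, -0.0, 0.8]
width: 40.1
finger_force: 0.0
now 1.85 [ 540.8 -107.3   90.1] phi 178.8 F [-0.4 -0.   0.8] w 40.1 ff 0.0
[542.5, -109.6, 16.0, 178.9] [-0.0019 -0.0024  0.0741] turn -0.1
```

```bash
python3 -m creep '[-0.001,-0.001,0.04,0,0.04,-0.001,-0.001,0.074,0,0.04,-0.001,-0.001,0.074,0,0.04,-0.001,-0.001,0.074,0,0.0,-0.001,-0.001,0.074,0,0.0,-0.001,-0.001,0.074,0,0.0,-0.001,-0.001,0.074,0,0.0]' 70; python3 go.py  542.5 -109.6 16 178.9
```

```text
time: 2.72
tcp_pos: [544.0, -108.6, 19.1]
orientation: [[-1.0, 0.02, 0.003], [0.02, 1.0, -0.001], [-0.003, -0.001, -1.0]]
force: [-1.0, 1.5, 7.5]
width: 13.2
finger_force: 69.4
now 2.73 [ 544.  -108.6   19.1] phi 178.87 F [-1.   1.5  7.5] w 13.2 ff 69.4
[542.5, -109.6, 16.0, 178.9] [ 0.0015 -0.001   0.0031] turn -0.0
```

```bash
python3 -m creep '[0,0,-0.05,0,0.0,0,0,-0.085,0,0.0,0,0,-0.085,0,0.0,0,0,-0.085,0,0]'; python3 go.py  621 163 95 175.2
```

```text
time: 3.22
tcp_pos: [542.0, -108.2, 101.4]
orientation: [[-1.0, 0.02, -0.0], [0.02, 1.0, 0.0], [0.0, 0.0, -1.0]]
force: [-0.3, 0.1, -2.1]
width: 13.0
finger_force: 68.8
now 3.23 [ 542.  -108.2  101.4] phi 178.86 F [-0.3  0.1 -2.1] w 13.0 ff 68.8
[621.0, 163.0, 95.0, 175.2] [-0.0736  0.2727  0.0064] turn 3.7
```

```bash
python3 - <<'E'
from m import *
snap('scene','s1')
P,C=cloud('s1')
q=P[(P[:,0]>380)&(P[:,0]<660)&(abs(P[:,1]+109)<9)&(P[:,2]>95)&(P[:,2]<145)]
for a in range(400,640,20):
    r=q[abs(q[:,0]-a)<10]
    if len(r)>3: print(a,len(r),np.round([r[:,1].mean(),r[:,2].max(),r[:,2].min()],1))
E
```

```text
400 22 [-103.2  112.2  101.2]
420 21 [-104.2  136.4   97. ]
440 28 [-104.7  134.6  104.9]
460 43 [-104.1  134.2   95.3]
480 44 [-103.5  134.3   95.4]
500 24 [-100.8  130.4   95.9]
520 15 [-101.6  135.9   95.8]
540 18 [-111.9  144.3   96.3]
560 90 [-103.9  139.4   95.4]
580 99 [-103.4  135.7   96.4]
600 103 [-104.8  135.1   95. ]
```

```bash
python3 -m creep '[-0.0735,0.273,0.006,3.7,0,-0.0735,0.273,0.006,3.7,0,-0.0735,0.273,0.006,3.7,0,-0.0735,0.273,0.006,3.7,0,-0.0735,0.273,0.006,3.7,0,-0.0735,0.273,0.006,3.7,0,-0.0735,0.273,0.006,3.7,0]'; python3 go.py  621 163 50 175.2
python3 - <<'E'
from m import *
P,C=cloud('s1')
q=P[(P[:,0]>560)&(P[:,0]<660)&(abs(P[:,1]+109)<16)&(P[:,2]>93)&(P[:,2]<137)]
print('s1 end',np.percentile(q[:,0],[95,98,100]))
t=snap('top','t2');cv2.imwrite('pics/t2c.png',cv2.resize(t['frame'][150:260,120:260,::-1],(763,600),interpolation=2))
s=snap('scene','s2');cv2.imwrite('pics/s2c.png',cv2.resize(s['frame'][180:390,220:440,::-1],(628,600),interpolation=2))
E
```

```text
time: 4.15
tcp_pos: [620.2, 162.5, 94.1]
orientation: [[-0.996, 0.084, -0.003], [0.084, 0.996, -0.001], [0.003, -0.001, -1.0]]
force: [-0.5, -0.4, -1.6]
width: 12.9
finger_force: 69.0
now 4.15 [620.2 162.5  94.1] phi 175.17 F [-0.5 -0.4 -1.6] w 12.9 ff 69.0
[621.0, 163.0, 50.0, 175.2] [-0.0009  0.0006  0.0441] turn -0.0
s1 end [605.37992264 606.15163399 606.46638427]
```

View pics/s2c.png

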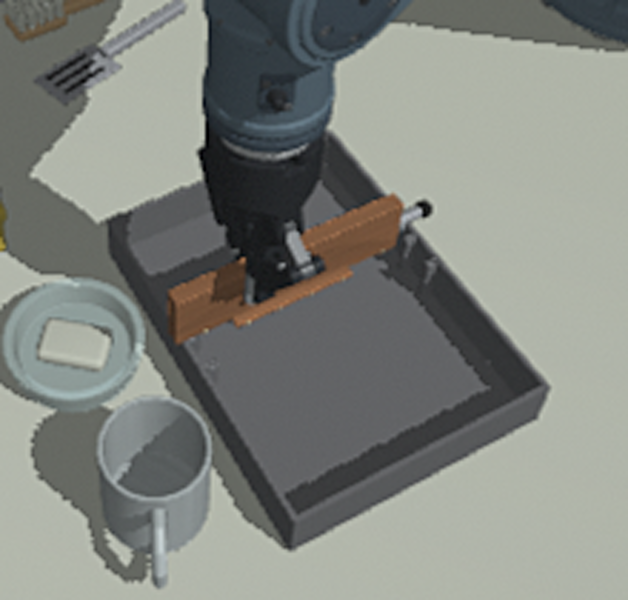

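The crop shows the divider level in the gripper over the cups, with the plain end over the +x wall at (180,310) and the plunger tip at (425,210) just inside the -x wall between the ribs. Lowering so the plain end tips on its wall.

```bash
python3 -m creep '[-0.001,0.001,0.030,0,0,-0.001,0.001,0.036,0,0,-0.001,0.001,0.040,0,0]'; python3 go.py; python3 -m creep '[0,0,0.004,0,0,0,0,0.004,0,0]';python3 go.py 620 163 50 175.2
```

```text
time: 4.62
tcp_pos: [621.7, 163.1, 59.5]
orientation: [[-0.996, 0.085, -0.003], [0.085, 0.996, -0.0], [0.003, -0.001, -1.0]]
force: [-22.5, -0.1, 32.0]
width: 13.1
finger_force: 75.4
now 4.62 [621.7 163.1  59.5] phi 175.1 F [-22.5  -0.1  32. ] w 13.1 ff 75.4
time: 4.88
tcp_pos: [620.3, 163.4, 54.9]
orientation: [[-0.996, 0.085, -0.005], [0.085, 0.996, -0.0], [0.005, -0.001, -1.0]]
force: [-19.9, -0.5, 24.3]
width: 13.1
finger_force: 77.3
now 4.88 [620.3 163.4  54.9] phi 175.12 F [-19.9  -0.5  24.3] w 13.1 ff 77.3
[620.0, 163.0, 50.0, 175.2] [ 0.0002 -0.0005  0.0049] turn -0.1
```

```bash
python3 - <<'E'
from h import *
s=snap('scene','s3');cv2.imwrite('pics/s3c.png',cv2.resize(s['frame'][180:390,220:440,::-1],(628,600),interpolation=2))
E
```

```text
(no output)
```

View pics/s3c.png

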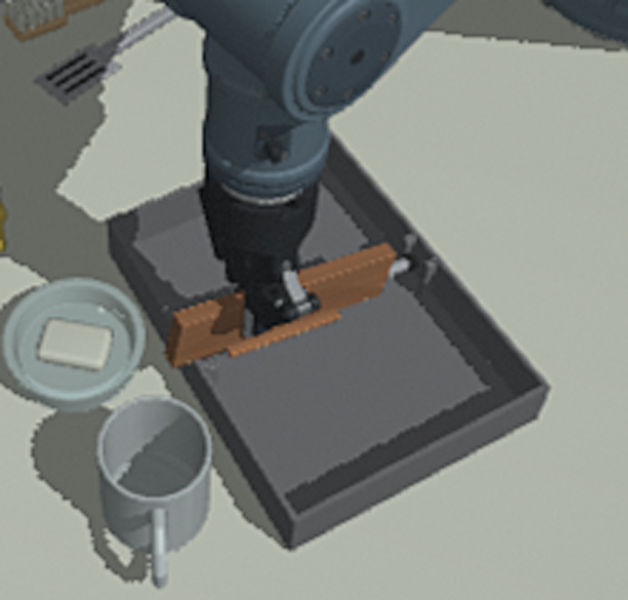

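The divider is tilting as planned: plain end on its wall at (185,345), plunger tip low between the -x ribs at (415,262). Now I ease the grip and push towards -x.

```bash
python3 -m creep '[0,0,0.003,0,0,0.008,0,0.004,0,0,0.015,0,0.005,0,0]' 50; python3 go.py; python3 -m creep '[0.007,0,0.001,0,0,0.011,0,0.002,0,0]';python3 go.py 590 166 47 175.2
```

```text
time: 5.3
tcp_pos: [610.4, 164.2, 49.8]
orientation: [[-0.996, 0.086, 0.007], [0.086, 0.996, 0.0], [-0.007, 0.001, -1.0]]
force: [3.6, 0.0, 5.8]
width: 12.8
finger_force: 76.7
now 5.3 [610.4 164.2  49.8] phi 175.07 F [3.6 0.  5.8] w 12.8 ff 76.7
time: 5.55
tcp_pos: [600.6, 165.1, 47.7]
orientation: [[-0.996, 0.086, 0.009], [0.086, 0.996, 0.0], [-0.009, 0.001, -1.0]]
force: [9.4, -1.4, 4.3]
width: 12.8
finger_force: 76.4
now 5.55 [600.6 165.1  47.7] phi 175.07 F [ 9.4 -1.4  4.3] w 12.8 ff 76.4
[590.0, 166.0, 47.0, 175.2] [ 0.0107 -0.      0.0006] turn -0.1
```

```bash
python3 -m creep '[0.004,0,0,0,0,0.006,0,0,0,0,0.006,0,0,0,0]';python3 go.py 590 166 47 175.2; python3 - <<'E'
from h import *
s=snap('scene','s4');cv2.imwrite('pics/s4c.png',cv2.resize(s['frame'][220:350,250:400,::-1],(692,600),interpolation=2))
E
```

```text
time: 5.92
tcp_pos: [596.7, 165.4, 48.3]
orientation: [[-0.996, 0.086, 0.013], [0.086, 0.996, 0.0], [-0.013, 0.001, -1.0]]
force: [12.3, -1.8, 2.5]
width: 13.2
finger_force: 76.1
now 5.92 [596.7 165.4  48.3] phi 175.06 F [12.3 -1.8  2.5] w 13.2 ff 76.1
[590.0, 166.0, 47.0, 175.2] [0.0067 0.     0.0012] turn -0.1
```

View pics/s4c.png

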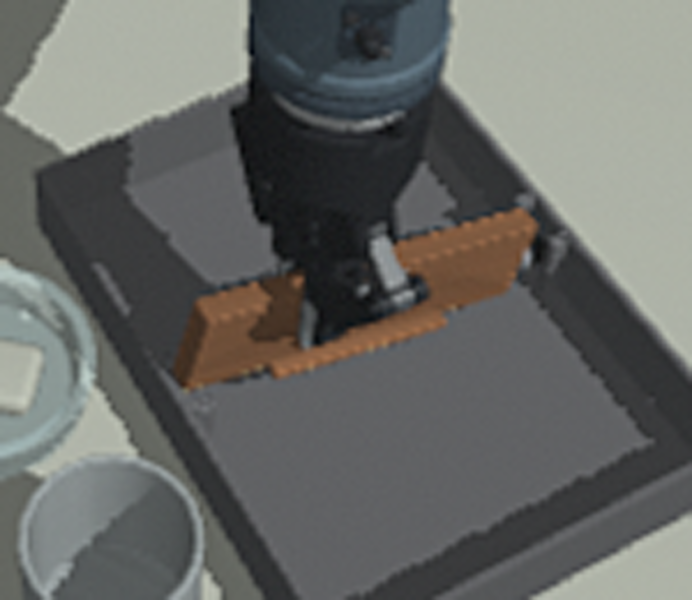

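The plunger is mostly in, with the plain end's lower corner still at its wall (190,385). A little more push, then swing down.

```bash
python3 -m creep '[0.004,0,0,0,0,0.006,0,0,0,0,0.006,0,0,0,0]';python3 go.py 590 166 47 175.2; python3 - <<'E'
from m import *
snap('scene','s5');P,C=cloud('s5')
o=np.array([560.8,168.2]);ex=np.array([.9965,-.0837]);ey=np.array([.0837,.9965])
br=(C[:,0].astype(int)>C[:,2]*1.6)&(C[:,0]>60)
s=(P[:,:2]-o)@ex;w=(P[:,:2]-o)@ey
m=br&(abs(w)<14)&(abs(s)<130)&(P[:,2]>0)
for a in(-90,-80,-70,60,70,80,90,95,100,105):
    r=m&(abs(s-a)<4)
    if r.sum(): print(a,r.sum(),'z',np.round([P[r,2].min(),P[r,2].max()],1),'w',np.round([w[r].min(),w[r].max()],1))
print('s range',np.round(np.percentile(s[m],[0,1,99,100]),1))
E
```

```text
time: 6.35
tcp_pos: [593.2, 165.8, 49.6]
orientation: [[-0.996, 0.086, 0.019], [0.086, 0.996, 0.0], [-0.019, 0.002, -1.0]]
force: [17.2, -2.4, 2.8]
width: 12.5
finger_force: 76.2
now 6.35 [593.2 165.8  49.6] phi 175.05 F [17.2 -2.4  2.8] w 12.5 ff 76.2
[590.0, 166.0, 47.0, 175.2] [ 0.0032 -0.      0.0025] turn -0.1
-90 27 z [26.5 57.2] w [-3.8 10.1]
-80 49 z [ 8.1 58.5] w [-4.8  9.9]
-70 46 z [ 9.3 60.6] w [-3.5  9.7]
60 64 z [40.6 92.6] w [-5.6 10.6]
70 58 z [39.3 95.4] w [-5.8  8.9]
80 62 z [44.1 97. ] w [-4.9  8.9]
90 78 z [47.6 99.2] w [-5.   9.6]
95 68 z [49.6 91.3] w [-6.   9.6]
100 32 z [49.8 70.8] w [-6.   7.5]
s range [-93.5 -89.6  99.1 100.8]
```

```bash
python3 -m creep '[0,0,0.006,0,0,0,0,0.012,0,0,0,0,0.012,0,0]';python3 go.py 593 166 22 175.2
```

```text
time: 6.78
tcp_pos: [597.1, 165.6, 40.9]
orientation: [[-0.996, 0.086, 0.026], [0.086, 0.996, 0.0], [-0.026, 0.003, -1.0]]
force: [21.2, -2.7, 14.6]
width: 13.0
finger_force: 78.0
now 6.78 [597.1 165.6  40.9] phi 175.04 F [21.2 -2.7 14.6] w 13.0 ff 78.0
[593.0, 166.0, 22.0, 175.2] [ 0.0047 -0.      0.0188] turn -0.2
```

```bash
cat > dv.py <<'E'
from m import *
import sys
snap('scene',sys.argv[1]);P,C=cloud(sys.argv[1])
o=np.array([560.8,168.2]);ex=np.array([.9965,-.0837]);ey=np.array([.0837,.9965])
br=(C[:,0].astype(int)>C[:,2]*1.6)&(C[:,0]>60)
s=(P[:,:2]-o)@ex;w=(P[:,:2]-o)@ey
m=br&(abs(w)<14)&(abs(s)<130)&(P[:,2]>0)
for a in(-90,-80,-70,60,70,80,90,95,100,105):
    r=m&(abs(s-a)<4)
    if r.sum(): print(a,r.sum(),'z',np.round([P[r,2].min(),P[r,2].max()],1),'w',np.round([w[r].min(),w[r].max()],1))
print('s range',np.round(np.percentile(s[m],[0,1,99,100]),1))
E
python3 dv.py s6
```

```text
-90 13 z [40.  55.3] w [-5.5  9. ]
-80 43 z [ 8.  55.8] w [-5.5  9.5]
-70 53 z [ 8.  59.2] w [-4.4 10.1]
60 58 z [27.4 80.1] w [-4.5 13.3]
70 58 z [32.7 81.9] w [-4.5  9.1]
80 59 z [32.4 84.9] w [-6.5  9.4]
90 61 z [35.3 86.1] w [-4.4  9.2]
95 71 z [35.3 86.2] w [-4.9  9.2]
100 63 z [38.8 82.2] w [-5.2  9.2]
105 12 z [39.8 53.7] w [-5.   7.9]
s range [-90.1 -86.9 101.1 102.8]
```

The plain end's bottom is at 37 mm, below the wall top, so it is past the wall. Continuing down.

```bash
python3 -m creep '[0.002,0,0.006,0,0,0.002,0,0.012,0,0,0.002,0,0.016,0,0,0.002,0,0.016,0,0]';python3 go.py 597 166 21 175.2; python3 dv.py s7
```

```text
time: 7.32
tcp_pos: [594.3, 166.0, 23.9]
orientation: [[-0.996, 0.087, 0.024], [0.087, 0.996, 0.001], [-0.024, 0.003, -1.0]]
force: [21.2, -1.4, 11.8]
width: 12.6
finger_force: 78.0
now 7.33 [594.3 166.   23.9] phi 175.02 F [21.2 -1.4 11.8] w 12.6 ff 78.0
[597.0, 166.0, 21.0, 175.2] [-0.0026  0.0003  0.003 ] turn -0.2
-90 29 z [ 9. 57.] w [-4.1  9.8]
-80 45 z [ 8.4 55.8] w [-4.9 10.4]
-70 51 z [ 7.8 57.1] w [-4.8  9.9]
60 58 z [10.  60.7] w [-5.3  9.6]
70 55 z [ 9.6 61.1] w [-6.2  9.1]
80 61 z [12.6 61.7] w [-4.4  9.7]
90 47 z [13.  62.2] w [-3.9  9. ]
95 47 z [25.3 62.2] w [-5.2  9.4]
100 22 z [25.3 61.4] w [-3.2  8.5]
s range [-92.3 -89.8  97.3  98.7]
```

```bash
python3 -m creep '[0,0,0.004,0,0,0,0,0.007,0,0,-0.004,0,0.007,0,0,-0.008,0,0.007,0,0,-0.008,0,0.007,0,0]';python3 go.py 597 166 21 175.2; python3 dv.py s8
```

```text
time: 8.0
tcp_pos: [594.9, 166.2, 20.0]
orientation: [[-0.996, 0.085, 0.007], [0.085, 0.996, -0.0], [-0.007, 0.0, -1.0]]
force: [-22.2, -4.2, 60.9]
width: 12.9
finger_force: 86.8
now 8.0 [594.9 166.2  20. ] phi 175.12 F [-22.2  -4.2  60.9] w 12.9 ff 86.8
[597.0, 166.0, 21.0, 175.2] [-0.0022 -0.     -0.001 ] turn -0.1
-90 23 z [ 7.8 55.6] w [-3.8 10. ]
-80 49 z [ 9.  56.7] w [-3.8 10.2]
-70 49 z [ 6.7 56.7] w [-4.5 10.4]
60 56 z [10.  56.5] w [-3.9 10. ]
70 57 z [ 5.9 57.3] w [-4.2  9.3]
80 57 z [ 6.7 56.6] w [-4.9 10.2]
90 41 z [10.4 56. ] w [-3.5  9.4]
95 46 z [28.1 56.8] w [-4.9  9.4]
100 24 z [28.1 55.1] w [-4.9  9. ]
s range [-91.4 -88.1  98.4  99.3]
```

```bash
python3 -m creep '[0,0,-0.004,0,0,-0.002,0,-0.004,0,0,-0.004,0,-0.004,0,0,-0.004,0,-0.004,0,0]';python3 go.py; python3 dv.py s9 | tail -4
```

```text
time: 8.55
tcp_pos: [594.7, 166.2, 20.0]
orientation: [[-0.996, 0.085, -0.0], [0.085, 0.996, -0.0], [0.0, -0.0, -1.0]]
force: [-23.5, -2.0, 45.4]
width: 13.1
finger_force: 84.4
now 8.55 [594.7 166.2  20. ] phi 175.13 F [-23.5  -2.   45.4] w 13.1 ff 84.4
90 40 z [13.1 56.6] w [-3.   9.5]
95 41 z [27.2 56.5] w [-4.4  9.8]
100 24 z [27.2 55.8] w [-4.4  9.8]
s range [-91.1 -88.2  98.6  99.7]
```

```bash
python3 -m creep '[0,0,-0.004,0,0,0,0,-0.008,0,0,0,0,-0.008,0,0]';python3 go.py; python3 dv.py s10 | tail -4
```

```text
time: 8.98
tcp_pos: [598.0, 165.4, 23.4]
orientation: [[-0.996, 0.086, 0.007], [0.086, 0.996, 0.0], [-0.007, 0.001, -1.0]]
force: [8.8, 1.0, -3.2]
width: 13.0
finger_force: 76.6
now 8.97 [598.  165.4  23.4] phi 175.06 F [ 8.8  1.  -3.2] w 13.0 ff 76.6
95 38 z [38.2 62. ] w [-11.2   8.9]
100 41 z [38.6 61.9] w [-11.2   8.8]
105 16 z [38.6 59.6] w [-2.4  8. ]
s range [-88.5 -84.7 101.5 102.4]
```

```bash
python3 -m creep '[-0.004,0,0,0,0,-0.005,0,0.003,0,0,-0.005,0,0.005,0,0,-0.005,0,0.005,0,0]';python3 go.py; python3 dv.py s11
```

```text
time: 9.52
tcp_pos: [600.7, 165.3, 20.2]
orientation: [[-0.996, 0.085, 0.001], [0.085, 0.996, -0.0], [-0.001, -0.0, -1.0]]
force: [-4.8, -1.9, 23.1]
width: 13.2
finger_force: 80.9
now 9.53 [600.7 165.3  20.2] phi 175.12 F [-4.8 -1.9 23.1] w 13.2 ff 80.9
-80 40 z [ 6.7 56.9] w [-4.9  9.3]
-70 49 z [ 7.9 57.1] w [-5.4  9.9]
60 66 z [ 3.3 56.1] w [-3.3 13.1]
70 58 z [ 5.5 56.8] w [-5.   9.1]
80 57 z [ 8.8 56.7] w [-5.   9.1]
90 44 z [ 7.4 56.3] w [-6.9  9.7]
95 36 z [36.1 56.9] w [-6.9  8.9]
100 33 z [38.1 56.7] w [-6.1  8.9]
105 24 z [39.8 57.5] w [-6.1  8.8]
s range [-85.1 -81.6 104.4 105.3]
```

```bash
python3 -m creep '[0,0,0,0,0.03,0,0,0,0,0.035,0,0,0,0,0.035,0,0,-0.06,0,0.035,0,0,-0.1,0,0.035,0,0,-0.13,0,0.035]';python3 dv.py s12;python3 go.py 522 -198.5 60 191 522 -198.5 6 191
```

```text
time: 10.32
tcp_pos: [599.9, 166.0, 148.6]
orientation: [[-0.996, 0.084, 0.001], [0.084, 0.996, 0.0], [-0.001, 0.0, -1.0]]
force: [0.5, -0.4, 0.6]
width: 34.9
finger_force: 0.0
-80 40 z [ 5.4 56.3] w [-4.6  9.4]
-70 52 z [ 7.5 56. ] w [-3.8 10.7]
60 64 z [ 3.6 57.3] w [-5.2 14. ]
70 60 z [ 7.7 57.7] w [-5.5  9.6]
80 57 z [ 6.3 57.3] w [-3.8  8.9]
90 44 z [ 8.8 57.4] w [-6.3  9.3]
95 34 z [35.7 57.4] w [-6.5  8.7]
100 35 z [37.5 56.7] w [-6.8  8.7]
105 24 z [41.5 56.7] w [-6.8  8.7]
s range [-85.4 -80.3 103.3 105.4]
now 10.38 [602.1 166.3 152.7] phi 175.18 F [2.7 0.6 3.5] w 34.9 ff 0.0
[522.0, -198.5, 60.0, 191.0] [ 0.0497 -0.3703  0.092 ] turn -15.8
[522.0, -198.5, 6.0, 191.0] [ 0.0501 -0.3704  0.146 ] turn -15.8
```

```bash
python3 go.py 514 -202 60 192; python3 -m creep '[0.058,-0.373,0.09,-17,0.04,0.058,-0.373,0.09,-17,0.04,0.058,-0.373,0.09,-17,0.04,0.058,-0.373,0.09,-17,0.04,0.058,-0.373,0.09,-17,0.04,0.058,-0.373,0.09,-17,0.04,0.058,-0.373,0.09,-17,0.04,0.058,-0.373,0.09,-17,0.04]' 50;python3 go.py 514 -202 2.5 192
python3 - <<'E'
from h import *
t=snap('top','t13');s=snap('scene','s13')
cv2.imwrite('pics/mix.png',np.hstack([cv2.resize(t['frame'][150:260,120:290,::-1],(480,310),interpolation=2),cv2.resize(s['frame'][130:340,180:400,::-1],(320,310),interpolation=2)]))
E
```

```text
now 10.38 [602.1 166.3 152.7] phi 175.18 F [2.7 0.6 3.5] w 34.9 ff 0.0
[514.0, -202.0, 60.0, 192.0] [ 0.0574 -0.3745  0.0919] turn -16.8
time: 11.38
tcp_pos: [509.7, -201.1, 56.1]
orientation: [[-0.978, -0.208, -0.001], [-0.208, 0.978, 0.001], [0.001, 0.001, -1.0]]
force: [0.2, -0.1, 0.6]
width: 40.0
finger_force: 0.0
now 11.38 [ 509.7 -201.1   56.1] phi -167.97 F [ 0.2 -0.1  0.6] w 40.0 ff 0.0
[514.0, -202.0, 2.5, 192.0] [-0.0041 -0.0018  0.0536] turn 0.0
```

View pics/mix.png

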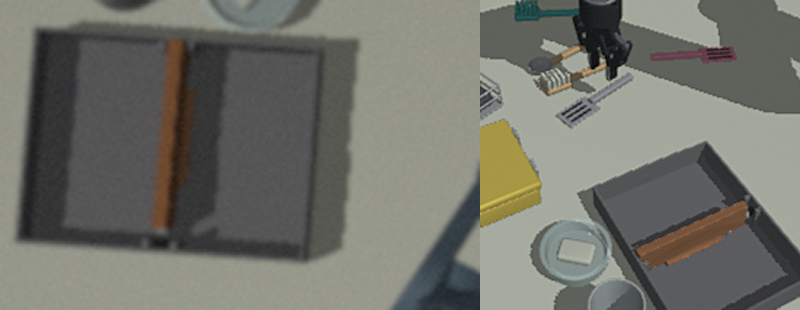

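The divider stands fitted across the tray, from the +x cup at (178,42) to the -x cup at (160,235). The gripper hangs above the grey turner. Descending to grasp it.

```bash
python3 -m creep '[-0.004,-0.001,0.03,0,0.04,-0.004,-0.001,0.053,0,0.04,-0.004,-0.001,0.054,0,0.04,-0.004,-0.001,0.054,0,0.0,-0.004,-0.001,0.054,0,0.0,-0.004,-0.001,0.054,0,0,-0.004,-0.001,0.054,0,0]' 50;python3 go.py 514 -202 80 192
```

```text
time: 12.35
tcp_pos: [515.6, -201.1, 4.3]
orientation: [[-0.978, -0.21, 0.002], [-0.21, 0.978, -0.001], [-0.002, -0.001, -1.0]]
force: [0.7, 3.4, 6.0]
width: 12.1
finger_force: 50.6
now 12.35 [ 515.6 -201.1    4.3] phi -167.85 F [0.7 3.4 6. ] w 12.1 ff 50.6
[514.0, -202.0, 80.0, 192.0] [ 0.0015 -0.0006 -0.0757] turn 0.2
```

```bash
python3 -m creep '[0,0,-0.05,0,0.0,0,0,-0.09,0,0]'; python3 go.py 556.7 214.7 95 175.2
```

```text
time: 12.6
tcp_pos: [514.3, -201.1, 94.2]
orientation: [[-0.978, -0.21, -0.0], [-0.21, 0.978, -0.0], [0.0, -0.0, -1.0]]
force: [0.1, -0.8, -0.7]
width: 12.4
finger_force: 49.7
now 12.6 [ 514.3 -201.1   94.2] phi -167.85 F [ 0.1 -0.8 -0.7] w 12.4 ff 49.7
[556.7, 214.7, 95.0, 175.2] [-0.1289  0.3976 -0.0009] turn 16.9
```

```bash
python3 -m creep '[-0.129,0.3975,-0.002,17,0,-0.129,0.3975,-0.002,17,0,-0.129,0.3975,-0.002,17,0,-0.129,0.3975,-0.002,17,0,-0.129,0.3975,-0.002,17,0,-0.129,0.3975,-0.002,17,0,-0.129,0.3975,-0.002,17,0,-0.129,0.3975,-0.002,17,0,-0.129,0.3975,-0.002,17,0]'; python3 go.py 556.7 214.7 8 175.2
python3 - <<'E'
from h import *
s=snap('scene','s14');cv2.imwrite('pics/s14c.png',cv2.resize(s['frame'][180:390,220:440,::-1],(628,600),interpolation=2))
E
```

```text
time: 13.72
tcp_pos: [556.5, 214.4, 94.7]
orientation: [[-0.996, 0.084, -0.0], [0.084, 0.996, -0.001], [0.0, -0.001, -1.0]]
force: [-0.4, -1.5, -1.1]
width: 11.9
finger_force: 49.7
now 13.72 [556.5 214.4  94.7] phi 175.19 F [-0.4 -1.5 -1.1] w 11.9 ff 49.7
[556.7, 214.7, 8.0, 175.2] [-0.0002  0.0004  0.0867] turn -0.0
```

View pics/s14c.png

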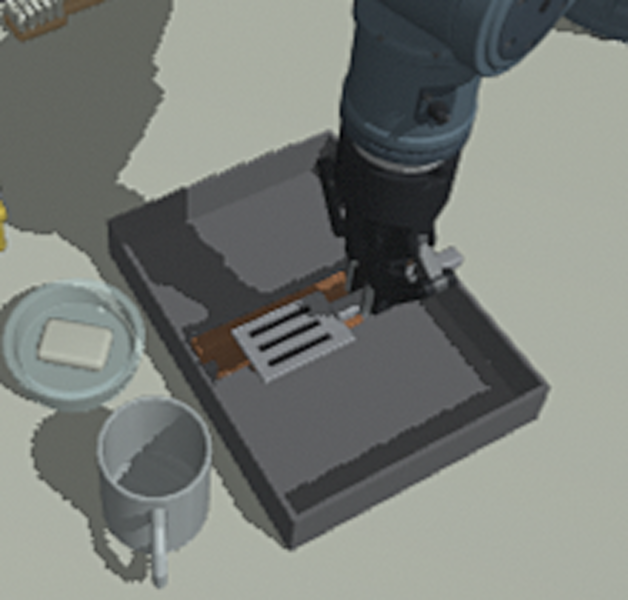

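The turner hangs level over the +y half, blade at (290,345) towards the mug's end. Setting it down.

```bash
python3 -m creep '[0,0,0.05,0,0,0,0,0.08,0,0,0,0,0.086,0,0,0,0,0.087,0,0,0,0,0.087,0,0.028,0,0,0.087,0,0.03,0,0,0.087,0,0.03,0,0,0.04,0,0.03,0,0,-0.005,0,0.03]'; python3 go.py 512 -352.5 60 189.5
```

```text
time: 14.9
tcp_pos: [556.9, 213.9, 101.2]
orientation: [[-0.996, 0.086, -0.0], [0.086, 0.996, -0.0], [0.0, -0.0, -1.0]]
force: [0.8, -0.5, 0.6]
width: 30.3
finger_force: 0.0
now 14.9 [556.9 213.9 101.2] phi 175.09 F [ 0.8 -0.5  0.6] w 30.3 ff 0.0
[512.0, -352.5, 60.0, 189.5] [-0.0037 -0.5682  0.0413] turn -14.4
```

```bash
python3 -m creep '[-0.009,-0.5635,0.041,-13.4,0.036,-0.009,-0.5635,0.041,-13.4,0.036,-0.009,-0.5635,0.041,-13.4,0.036,-0.009,-0.5635,0.041,-13.4,0.036,-0.009,-0.5635,0.041,-13.4,0.036,-0.009,-0.5635,0.041,-13.4,0.036,-0.009,-0.5635,0.041,-13.4,0.036,-0.009,-0.5635,0.041,-13.4,0.036,-0.009,-0.5635,0.041,-13.4,0.036,-0.009,-0.5635,0.041,-13.4,0.036]'; python3 go.py 517 -347.5 2.5 188.5
```

```text
time: 16.15
tcp_pos: [517.1, -353.2, 59.7]
orientation: [[-0.99, -0.143, 0.002], [-0.143, 0.99, -0.003], [-0.001, -0.003, -1.0]]
force: [-0.4, 0.0, 0.6]
width: 35.7
finger_force: 0.0
now 16.15 [ 517.1 -353.2   59.7] phi -171.79 F [-0.4  0.   0.6] w 35.7 ff 0.0
[517.0, -347.5, 2.5, 188.5] [-0.0006  0.0058  0.0572] turn -0.3
```

```bash
python3 -m creep '[0,0,0.02,0,0.036,0,0,0.04,0,0.036]'; python3 go.py 517 -347.5 2.5 188.5
```

```text
time: 16.4
tcp_pos: [517.9, -345.8, 17.3]
orientation: [[-0.989, -0.15, -0.001], [-0.15, 0.989, 0.001], [0.001, 0.001, -1.0]]
force: [0.4, -0.0, 0.6]
width: 36.0
finger_force: 0.0
now 16.4 [ 517.9 -345.8   17.3] phi -171.39 F [ 0.4 -0.   0.6] w 36.0 ff 0.0
[517.0, -347.5, 2.5, 188.5] [ 0.0011 -0.0015  0.0148] turn 0.1
```

```bash
python3 -m creep '[0,0,0.0155,0,0.036,0,0,0.0155,0,0,0,0,0.0155,0,0,0,0,0.0155,0,0,0,0,0.0155,0,0]'; python3 go.py; python3 -m creep '[0,0,-0.05,0,0,0,0,-0.095,0,0,0,0,-0.095,0,0]'; python3 go.py 563 271.9 95 175.2; python3 - <<'E'
from h import *
s=snap('scene','s15');cv2.imwrite('pics/s15c.png',np.hstack([cv2.resize(s['frame'][110:260,190:350,::-1],(427,400),interpolation=2),cv2.resize(s['frame'][220:370,240:400,::-1],(370,400),interpolation=2)]))
E
```

```text
time: 17.02
tcp_pos: [518.4, -347.6, 3.8]
orientation: [[-0.989, -0.149, 0.0], [-0.149, 0.989, -0.0], [-0.0, -0.0, -1.0]]
force: [-1.0, 0.1, -1.3]
width: 11.9
finger_force: 52.3
now 17.02 [ 518.4 -347.6    3.8] phi -171.44 F [-1.   0.1 -1.3] w 11.9 ff 52.3
time: 17.4
tcp_pos: [520.8, -350.0, 103.5]
orientation: [[-0.989, -0.149, 0.007], [-0.149, 0.989, -0.007], [-0.006, -0.007, -1.0]]
force: [-0.2, -0.9, -0.4]
width: 12.2
finger_force: 52.4
now 17.4 [ 520.8 -350.   103.5] phi -171.44 F [-0.2 -0.9 -0.4] w 12.2 ff 52.4
[563.0, 271.9, 95.0, 175.2] [-0.1343  0.6087  0.0048] turn 13.4
```

View pics/s15c.png

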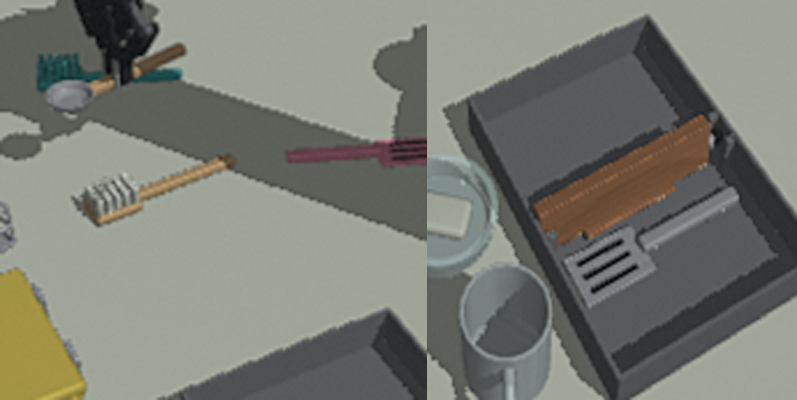

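The turner lies in the +y half and the spoon is held. Carrying the spoon to the outer side of the same half.

```bash
python3 -m creep '[-0.142,0.604,0,13.4,0,-0.142,0.604,0,13.4,0,-0.142,0.604,0,13.4,0,-0.142,0.604,0,13.4,0,-0.142,0.604,0,13.4,0,-0.142,0.604,0,13.4,0,-0.142,0.604,0,13.4,0,-0.142,0.604,0,13.4,0,-0.142,0.604,0,13.4,0,-0.142,0.604,0,13.4,0]'; python3 -m creep '[0,0,0,0,0,0,0,0,0,0]'; python3 go.py 568.4 270.9 8 175.2
```

```text
time: 18.7
tcp_pos: [567.4, 272.8, 96.5]
orientation: [[-0.996, 0.084, -0.003], [0.084, 0.996, -0.001], [0.003, -0.001, -1.0]]
force: [1.0, -0.7, -0.1]
width: 12.5
finger_force: 52.4
time: 18.95
tcp_pos: [567.4, 270.7, 96.6]
orientation: [[-0.997, 0.083, -0.003], [0.083, 0.997, -0.001], [0.003, -0.001, -1.0]]
force: [0.4, 0.0, -0.3]
width: 12.3
finger_force: 52.3
now 18.95 [567.4 270.7  96.6] phi 175.21 F [ 0.4  0.  -0.3] w 12.3 ff 52.3
[568.4, 270.9, 8.0, 175.2] [-0.0012  0.0005  0.0886] turn 0.0
```

Target TCP 8 (grasped at 3.8 + 4 floor).

```bash
python3 -m creep '[0,0,0.05,0,0,0,0,0.08,0,0,0,0,0.088,0,0,0,0,0.088,0,0,0,0,0.088,0,0.026,0,0,0.088,0,0.026,0,0,0.088,0,0.026,0,0,0.04,0,0.026,0,0,-0.005,0,0.03]'; python3 go.py 515 -275 60 179
```

```text
time: 20.08
tcp_pos: [568.4, 270.9, 104.3]
orientation: [[-0.996, 0.084, -0.001], [0.084, 0.996, -0.0], [0.001, -0.0, -1.0]]
force: [0.4, -0.2, -0.1]
width: 29.9
finger_force: 0.0
now 20.07 [568.4 270.9 104.3] phi 175.17 F [ 0.4 -0.2 -0.1] w 29.9 ff 0.0
[515.0, -275.0, 60.0, 179.0] [ 0.0072 -0.5485  0.0445] turn -3.8
```

```bash
python3 -m creep '[0.007,-0.5485,0.044,-4,0.04,0.007,-0.5485,0.044,-4,0.04,0.007,-0.5485,0.044,-4,0.04,0.007,-0.5485,0.044,-4,0.04,0.007,-0.5485,0.044,-4,0.04,0.007,-0.5485,0.044,-4,0.04,0.007,-0.5485,0.044,-4,0.04,0.007,-0.5485,0.044,-4,0.04,0.007,-0.5485,0.044,-4,0.04,0.007,-0.5485,0.044,-4,0.04]'; python3 -m creep '[0,0,0.02,0,0.04,0,0,0.035,0,0.04]'; python3 go.py 515 -275 2.5 179
```

```text
time: 21.32
tcp_pos: [515.1, -278.9, 59.7]
orientation: [[-1.0, 0.019, 0.001], [0.019, 1.0, -0.002], [-0.001, -0.002, -1.0]]
force: [0.5, 0.5, -0.7]
width: 39.9
finger_force: 0.0
time: 21.58
tcp_pos: [515.0, -273.0, 22.5]
orientation: [[-1.0, 0.013, -0.001], [0.013, 1.0, 0.001], [0.001, 0.001, -1.0]]
force: [-0.7, 0.2, 0.1]
width: 40.0
finger_force: 0.0
now 21.57 [ 515.  -273.    22.5] phi 179.25 F [-0.7  0.2  0.1] w 40.0 ff 0.0
[515.0, -275.0, 2.5, 179.0] [-0.0001 -0.002   0.02  ] turn 0.3
```

```bash
python3 -m creep '[0,0,0.021,0,0.04,0,0,0.021,0,0,0,0,0.021,0,0,0,0,0.021,0,0,0,0,0.021,0,0]'; python3 go.py; python3 -m creep '[0,0,-0.05,0,0,0,0,-0.095,0,0,0,0,-0.095,0,0,0,0,-0.095,0,0]'; python3 go.py 554.7 95.5 95 175.2
```

```text
time: 22.2
tcp_pos: [515.6, -275.2, 3.7]
orientation: [[-1.0, 0.015, 0.0], [0.015, 1.0, -0.0], [-0.0, -0.0, -1.0]]
force: [-0.3, -0.3, -0.2]
width: 12.3
finger_force: 51.6
now 22.2 [ 515.6 -275.2    3.7] phi 179.16 F [-0.3 -0.3 -0.2] w 12.3 ff 51.6
time: 22.7
tcp_pos: [515.2, -274.8, 98.2]
orientation: [[-1.0, 0.015, -0.0], [0.015, 1.0, 0.0], [0.0, 0.0, -1.0]]
force: [-0.3, 0.6, -1.7]
width: 12.4
finger_force: 51.7
now 22.7 [ 515.2 -274.8   98.2] phi 179.15 F [-0.3  0.6 -1.7] w 12.4 ff 51.7
[554.7, 95.5, 95.0, 175.2] [-0.034   0.3709  0.0032] turn 4.0
```

```bash
python3 -m creep '[-0.034,0.371,0.002,4,0,-0.034,0.371,0.002,4,0,-0.034,0.371,0.002,4,0,-0.034,0.371,0.002,4,0,-0.034,0.371,0.002,4,0,-0.034,0.371,0.002,4,0,-0.034,0.371,0.002,4,0,-0.034,0.371,0.002,4,0,-0.034,0.371,0.002,4,0]'; python3 go.py 554.7 95.5 8 175.2
```

```text
time: 23.82
tcp_pos: [554.5, 94.1, 95.5]
orientation: [[-0.996, 0.086, -0.001], [0.086, 0.996, -0.0], [0.001, -0.0, -1.0]]
force: [0.6, -0.5, -0.8]
width: 12.6
finger_force: 51.6
now 23.82 [554.5  94.1  95.5] phi 175.06 F [ 0.6 -0.5 -0.8] w 12.6 ff 51.6
[554.7, 95.5, 8.0, 175.2] [-0.0002  0.0015  0.0875] turn -0.1
```

```bash
python3 -m creep '[0,0,0.05,0,0,0,0,0.08,0,0,0,0,0.087,0,0,0,0,0.087,0,0,0,0,0.087,0,0.03,0,0,0.087,0,0.03,0,0,0.087,0,0.03,0,0,0.04,0,0.03,0,0,-0.02,0,0.03]'; python3 -m creep '[0.1,-0.2,-0.1,0,0.03,0.1,-0.2,-0.1,0,0.03,0.1,-0.2,-0.1,0,0.03,0.1,-0.2,-0.1,0,0.03,0.1,-0.2,-0.1,0,0.03,0.1,-0.2,-0.1,0,0.03]'; python3 - <<'E'
from h import *
t=snap('top','t16');s=snap('scene','s16')
cv2.imwrite('pics/fin.png',np.hstack([cv2.resize(t['frame'][130:260,110:260,::-1],(400,347),interpolation=2),cv2.resize(s['frame'][200:380,220:430,::-1],(400,347),interpolation=2)]))
E
python3 dv.py s17
```

```text
time: 24.95
tcp_pos: [553.5, 95.5, 116.3]
orientation: [[-0.996, 0.084, -0.004], [0.084, 0.996, 0.0], [0.004, -0.0, -1.0]]
force: [1.0, -0.1, 0.8]
width: 30.0
finger_force: 0.0
time: 25.7
tcp_pos: [438.5, -95.2, 216.4]
orientation: [[-0.996, 0.085, 0.001], [0.085, 0.996, 0.0], [-0.001, 0.0, -1.0]]
force: [0.3, -0.1, -0.3]
width: 30.3
finger_force: 0.0
-80 52 z [ 8.7 58.5] w [-13.1   7.9]
-70 54 z [10.4 58.8] w [-11.9   7.8]
60 71 z [ 5.3 58. ] w [-9.9 13.6]
70 69 z [ 9.  57.9] w [-11.8   9.5]
80 61 z [ 9.7 57.9] w [-8.9  9.1]
90 50 z [10.6 57.5] w [-10.5   9.5]
95 40 z [34.2 58.2] w [-9.7  6.1]
100 42 z [34.6 57.7] w [-8.8  6.1]
105 24 z [39.3 59.3] w [-8.8  5.3]
s range [-85.9 -81.9 102.6 105.6]
```

View pics/fin.png

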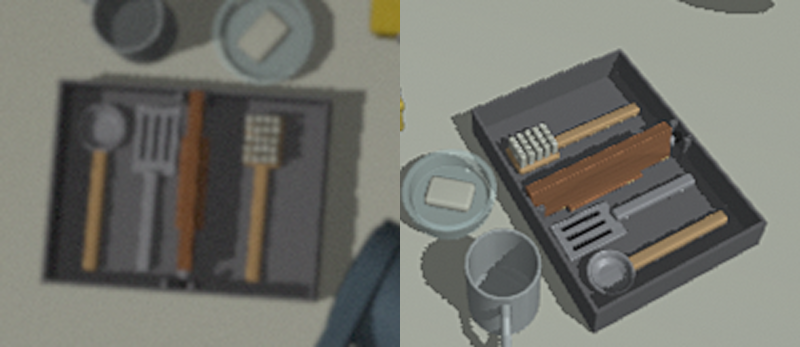

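The utensils and the brush lie in their halves. The divider's face looks wider than before, so I check whether it leans, and since when.

```bash
python3 - <<'E'
from m import *
o=np.array([560.8,168.2]);ex=np.array([.9965,-.0837]);ey=np.array([.0837,.9965])
for g in('s12','s13','s14','s15','s16','t13','t16'):
    P,C=cloud(g)
    br=(C[:,0].astype(int)>C[:,2]*1.9)&(C[:,0]>60)
    s=(P[:,:2]-o)@ex;w=(P[:,:2]-o)@ey;z=P[:,2]
    m=br&(abs(w)<22)&(s>-85)&(s<105)
    out=[]
    for lo,hi in((8,15),(15,25),(25,35),(35,45),(45,52)):
        r=m&(z>lo)&(z<hi);out.append((int(r.sum()),round(float(np.median(w[r])),1)) if r.sum()>3 else None)
    r=m&(z>48);print(g,'face w by z',out,'top z',np.round(np.median(z[r]),1),'top w 5-95',np.round(np.percentile(w[r],[5,50,95]),1))
    for a in(-70,0,70):
        q=r&(abs(s-a)<14)
        if q.sum()>3:print('   s',a,np.round(np.percentile(w[q],[5,50,95]),1),'z',np.round(np.median(z[q]),1))
E
```

```text
s12 face w by z [(206, 10.0), (145, 8.1), (147, 8.2), (171, 8.1), (140, 8.0)] top z 53.9 top w 5-95 [-3.8  3.8  8.8]
   s -70 [-3.7  3.8  9. ] z 53.8
   s 0 [-4.   4.1  8.9] z 54.2
   s 70 [-3.4  4.   8.6] z 53.9
s13 face w by z [(207, 9.5), (138, 8.0), (152, 8.1), (167, 8.2), (139, 8.1)] top z 54.1 top w 5-95 [-3.6  3.8  8.9]
   s -70 [-3.3  4.   9.3] z 54.0
   s 0 [-3.7  3.7  8.8] z 54.0
   s 70 [-3.5  3.8  8.8] z 54.4
s14 face w by z [(23, 8.5), (8, 8.1), (9, 7.8), (14, 7.6), (21, 7.8)] top z 54.0 top w 5-95 [-3.8 -0.3  8.5]
   s 0 [-3.3  0.3  8. ] z 54.3
   s 70 [-3.1 -0.4  7.8] z 54.0
s15 face w by z [(213, 10.2), (187, 6.6), (192, 5.2), (212, 4.1), (159, 3.0)] top z 55.4 top w 5-95 [-9.5 -1.1  3.7]
   s -70 [-10.8  -1.8   2.4] z 55.3
   s 0 [-9.9 -1.1  3.3] z 56.0
   s 70 [-8.4 -0.7  4. ] z 55.4
s16 face w by z [(210, 10.2), (194, 6.6), (190, 5.4), (214, 4.0), (158, 2.9)] top z 55.3 top w 5-95 [-9.4 -0.7  3.6]
   s -70 [-10.6  -1.9   2.8] z 55.6
   s 0 [-9.3 -0.9  3.3] z 55.3
   s 70 [-8.5 -0.6  3.8] z 55.2
t13 face w by z [(35, -11.0), None, None, (15, -6.0), (70, -4.5)] top z 54.3 top w 5-95 [-6.9 -2.   3.4]
   s -70 [-6.3 -1.1  3.5] z 54.0
   s 0 [-6.8 -2.7  3.6] z 54.9
   s 70 [-7.  -2.2  3.3] z 54.5
t16 face w by z [(57, -9.4), (18, -7.7), (9, -9.2), (16, -10.7), (30, -10.5)] top z 56.2 top w 5-95 [-12.3  -6.4   0. ]
   s -70 [-12.8  -8.2  -3. ] z 55.9
   s 0 [-12.3  -5.1   0.7] z 57.0
   s 70 [-11.2  -6.9  -1.9] z 55.4
```

The divider leaned about 7° towards -y when the turner was released. I mend it by gripping it at the middle so the pads square it up, then pressing it lightly down and releasing.

```bash
python3 go.py 570.8 167.8 95 175.2
```

```text
now 25.85 [438.4 -94.2 215.6] phi 175.27 F [-0.4 -0.1  0.4] w 30.0 ff 0.0
[570.8, 167.8, 95.0, 175.2] [-0.1105  0.2719  0.1206] turn 0.1
```

```bash
python3 -m creep '[-0.1105,0.272,0.12,0,0.034,-0.1105,0.272,0.12,0,0.034,-0.1105,0.272,0.12,0,0.034,-0.1105,0.272,0.12,0,0.034,-0.1105,0.272,0.12,0,0.034,-0.1105,0.272,0.12,0,0.034,-0.1105,0.272,0.12,0,0.034,-0.1105,0.272,0.12,0,0.034]'; python3 -m creep '[0,0,0,0,0.036]'; python3 go.py 570.8 167.8 24 175.2
```

```text
time: 26.85
tcp_pos: [571.4, 165.8, 96.9]
orientation: [[-0.996, 0.085, 0.001], [0.085, 0.996, -0.0], [-0.001, -0.0, -1.0]]
force: [0.5, 0.1, 0.1]
width: 34.2
finger_force: 0.0
time: 26.98
tcp_pos: [571.8, 165.4, 97.4]
orientation: [[-0.996, 0.086, 0.002], [0.086, 0.996, 0.0], [-0.002, 0.0, -1.0]]
force: [-0.1, -0.5, -0.5]
width: 36.2
finger_force: 0.0
now 26.98 [571.8 165.4  97.4] phi 175.08 F [-0.1 -0.5 -0.5] w 36.2 ff 0.0
[570.8, 167.8, 24.0, 175.2] [0.0013 0.0023 0.0734] turn -0.1
```

```bash
python3 -m creep '[0,0,0.04,0,0.036,0,0,0.065,0,0.036,0,0,0.07,0,0.036,0,0,0.07,0,0.02,0,0,0.07,0,0.0,0,0,0.07,0,0.0,0,0,0.07,0,0.0]' 40; python3 go.py; python3 dv.py s18|tail -3; python3 -m creep '[0,0,0.002,0,0,0,0,0.004,0,0,0,0,0.004,0,0]'; python3 go.py
```

```text
time: 27.85
tcp_pos: [572.1, 166.6, 27.3]
orientation: [[-0.996, 0.085, 0.002], [0.085, 0.996, 0.0], [-0.002, 0.001, -1.0]]
force: [-1.7, 0.9, 2.9]
width: 13.2
finger_force: 42.7
now 27.85 [572.1 166.6  27.3] phi 175.13 F [-1.7  0.9  2.9] w 13.2 ff 42.7
100 38 z [34.  57.8] w [-7.2  7.6]
105 23 z [43.4 57.5] w [-7.2  8.5]
s range [-83.9 -81.6 103.8 105.2]
time: 28.28
tcp_pos: [572.2, 166.5, 26.4]
orientation: [[-0.996, 0.084, 0.001], [0.084, 0.996, -0.0], [-0.001, -0.0, -1.0]]
force: [-13.8, -2.1, 29.3]
width: 13.7
finger_force: 46.9
now 28.27 [572.2 166.5  26.4] phi 175.19 F [-13.8  -2.1  29.3] w 13.7 ff 46.9
```

```bash
cat > lean.py <<'E'
from m import *
import sys
o=np.array([560.8,168.2]);ex=np.array([.9965,-.0837]);ey=np.array([.0837,.9965])
g=sys.argv[1];snap('scene',g);P,C=cloud(g)
br=(C[:,0].astype(int)>C[:,2]*1.9)&(C[:,0]>60)
s=(P[:,:2]-o)@ex;w=(P[:,:2]-o)@ey;z=P[:,2];m=br&(abs(w)<22)&(s>-85)&(s<105)
print([round(float(np.median(w[m&(z>a)&(z<a+10)])),1) for a in(15,25,35,44)],'top',[np.round(np.median(z[m&(z>48)&(abs(s-a)<15)]),1) for a in(-70,75)])
E
python3 lean.py s19; python3 -m creep '[0,0,-0.002,0,0,0,0,-0.003,0,0,0,0,-0.003,0,0.02,0,0,-0.003,0,0.034,0,0,-0.003,0,0.034]';python3 go.py; python3 lean.py s20; python3 -m creep '[0,0,-0.03,0,0.034,0,0,-0.07,0,0.034,0,0,-0.12,0,0.034,0.05,-0.15,-0.2,0,0.034,0.05,-0.15,-0.2,0,0.034,0.1,-0.25,-0.2,0,0.034,0.1,-0.25,-0.2,0,0.034,0.1,-0.25,-0.2,0,0.034,0.1,-0.25,-0.2,0,0.034]'; python3 lean.py s21
python3 - <<'E'
from h import *
t=snap('top','t22');s=load('s21')
cv2.imwrite('pics/fin2.png',np.hstack([cv2.resize(t['frame'][130:260,110:260,::-1],(400,347),interpolation=2),cv2.resize(s['frame'][200:380,220:430,::-1],(400,347),interpolation=2)]))
E
```

```text
[6.7, 7.0, 6.8, 5.7] top [np.float64(54.2), np.float64(54.0)]
time: 28.95
tcp_pos: [571.3, 166.2, 25.0]
orientation: [[-0.996, 0.084, -0.001], [0.084, 0.996, -0.0], [0.001, -0.0, -1.0]]
force: [0.3, -0.1, 0.3]
width: 34.1
finger_force: 0.0
now 28.95 [571.3 166.2  25. ] phi 175.17 F [ 0.3 -0.1  0.3] w 34.1 ff 0.0
[6.9, 6.7, 6.7, 5.6] top [np.float64(53.9), np.float64(54.0)]
time: 30.12
tcp_pos: [450.2, -76.2, 225.9]
orientation: [[-0.996, 0.088, 0.001], [0.088, 0.996, -0.001], [-0.001, -0.001, -1.0]]
force: [0.6, -0.4, -0.4]
width: 33.8
finger_force: 0.0
[6.8, 7.0, 6.9, 5.8] top [np.float64(54.0), np.float64(53.8)]
```

View pics/fin2.png

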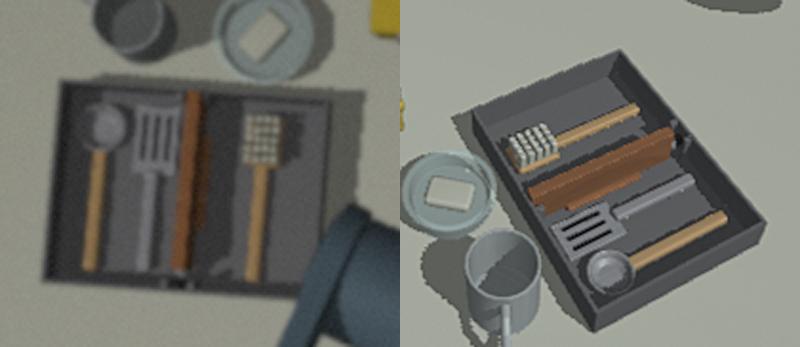

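The divider is upright again (face at 7 mm all the way up, top at 54 mm at both ends). It sits between the cups, the spoon and turner lie on the mug side and the brush on the soap-rest side. Handing in.

```bash
python3 -m creep '[0,0,0,0,0.034,0,0,0,0,0.034,0,0,0,0,0.034]' | head -2; python3 -c "from plant import hand_in; print(hand_in())"
```

```text
time: 30.6
tcp_pos: [450.9, -73.7, 225.1]
the job is handed in; nothing more can be done
None
```

I handed the job in at 30.6 s: the divider stands upright between the cups on the tray floor (I had to re-square it after it was knocked about 7° off upright during the turner placement), with the spoon and turner in the mug-side half and the brush in the soap-rest half.

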